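Shake the loose nuts out of the spare-fuse sieve

ROBOT

A 7-joint arm with a two-finger parallel gripper is mounted at the origin on the work surface. World frame = base frame: x ahead of the robot, y to its left, z up, the work surface at z = 0. Lengths are in m, angles in rad, forces in N, time in s.
With the tool pointing down it reaches from about 0.4 to 0.85 m from the base axis. Payload 10.4 kg.
Tool frame: the origin (TCP) lies midway between the tips of the shut fingers; the grasp point (between the pads) lies ctrl.tcp_to_grasp behind it (ctrl.tcp_to_grasp is the distance from the TCP to the grasp point, in m); z points along the fingers, y is the direction in which the jaws open and shut (so a half turn about z gives the same grasp; the last joint's range is limited). The gripper opens to 85 mm and grips with 20 to 120 N. Pads are 22 mm wide; open, the fingers measure 114 mm over their backs; the gripper's body (76 mm by 85 mm) begins 54 mm behind the grasp point. The pads swing forward as they close: fully open they stand 13 mm farther back than shut.
Start: joints at [-1.238, 0.332, -0.065, 1.46, 0.022, 1.35, -0.088], TCP at [0.218, 0.586, 0.231] pointing down, gripper open.
Joint ranges: [-2.6, 2.6], [-0.5, 2.12], [-1.47, 1.34], [0.16, 2.42], [-1.27, 4.41], [0.06, 2.06], [-2.6, 2.6]. Speed limits (rad/s): [2.22, 2.22, 2.79, 2.79, 3.14, 3.14, 3.14].

INTERFACE

Orientations are given as [roll, pitch, yaw] about the fixed x, y, z axes, in that order (R = Rz(yaw) Ry(pitch) Rx(roll)).
In Python, from workcell import ctrl, cams, ticket gives the robot as it stands.
- The arm moves only by the tool send_rows, never from a script. Its argument "steps" is a list of rows, each a list of 4 numbers: the shift along the tool's x, y, z in cm, then the turn about the tool's z in rad. A call has 1 to 12 rows; each row is the pose to reach, as a shift and turn from the pose commanded when the call began, along the tool's axes at that moment; what a row does not reach only later rows make up. A row lasts 1/10 s, in which the tool goes at most 50 mm and 8.59 degrees, less where a joint would pass 70% of its speed; a pose out of reach is approached as far as the arm can. A call with a gripper value outside its range is refused whole. "gripper" is the opening, from -1 (shut) to 1 (fully open), set as the call begins (left out, the last holds). The fingers move at their own pace and stop on an object; "squeeze" is the grip in N (left out, the last holds). Time passes only in rows, so rows that repeat a pose let the fingers close. It gives the time, the measured TCP pose, the force and the opening at its end, in the units of the state.
- ctrl.get_obs(): the state, without advancing time (a new reading comes with each control period).
- cams.camera(name): name is "scene" or "top"; returns a dict with "image" (420x560x3 uint8, red, green, blue), "range_z" (420x560 float32, m along the optical axis (not along the pixel's ray), 0 where there is no reading), "vfov" (degrees; the focal length in pixels is half the picture's height over the tangent of half this angle, whatever the lens; pixels are square), "cx", "cy" (the principal point, pixels), "pose" (4x4, takes a point from camera to world coordinates). Camera axes: x right, y down, z forward; pixel columns grow to the right and rows downward; lengths in m; the calibration is good to about 2 mm. A picture is of the moment at which its call begins.
- ticket.finish_job(): hands the job in, once; it reports no verdict.
The state is a dict: "t": time; "joint_pos": joint angles; "joint_velocities": joint speeds; "effort": joint torques, N m; "ee_pos": TCP position; "eef_rot": TCP orientation; "wrist_force": force on the tool from outside, world axes, zero at the start; "ft_torque": the same for the moment, N m; "width": finger opening in m.
Only numpy, scipy, OpenCV 4.12 (cv2) and the standard library are available. Lean on these libraries where they do the work, as an engineer would, in place of code of your own. Each camera call takes 0.05 s, during which the arm holds its last target. There are 200 camera calls.

TASK

Pick up the slotted steel sieve by its arched handle, carry it gently over the ceramic saucer and, keeping it roughly level, shake it side to side until both small steel nuts have dropped through the slots into the saucer while the ceramic fuse carrier stays in the sieve. Then set the sieve down upright on the shelf, clear of the saucer, with the fuse carrier still in it, and let go.

Things in the scene. Friction and masses are not known exactly. Their poses are not given: they have to be found in the camera images.
- sieve: Open steel sieve, 104 mm (its x) by 100 mm (y), walls 42 mm high, 3 mm thick, 250 g. Origin: centre of its underside, on the shelf at the start; z up. Floor, top 12 mm above the origin: two flat bars 12 mm wide running along y, centred at x = -18 and +18 mm, with three open slots 24 to 25 mm wide between and beside them. A steel arch over the middle, top 114 mm up, is its handle.
- sieve_handle (a point): Middle of the sieve's straight handle bar, 106 mm above the sieve's origin; same axes as the sieve. The bar runs along y from wall to wall (100 mm long, on flat uprights 14 mm wide at both ends), 14 mm thick in x, 16 mm high: underside 98 mm, top 114 mm above the sieve's underside. Grip it across x.
- saucer: Round white ceramic saucer, 180 mm across the rim, 28 mm high, loose on the shelf, 450 g. Origin: centre of its underside, z up.
- nut_a: Plain steel hexagon nut, 15 mm across flats, 17 across corners, 9 mm thick, 10 g, lying flat on the sieve's +x bar. Origin: centre of its underside. Friction about 0.2: stays put when carried slowly (below 1 m/s2); shaking the sieve along its x, 50 mm of travel in about 0.2 s a stroke, slides it off the bar and through a slot within several strokes.
- nut_b: A second, identical steel nut, lying flat on the sieve's -x bar. Origin: centre of its underside.
- carrier: White ceramic fuse carrier with brass contacts, a block 58 mm (its x) by 30 mm (y) by 26 mm (z), 60 g, lying across both bars of the sieve in its -y half; too big for the slots. Origin: centre of its underside.
Things that resemble listed ones, but are neither listed nor needed, are in the scene too. There is more than one size of the carrier; the one meant has the size given above.

How it is judged:
By the outcome, as a careful person would: the job done as asked, in the order asked, and still so for the second after the job is handed in, with the robot touching nothing.
It also fails if it takes over 61 s, if anything falls off the work surface, if the arm or the gripper's body presses on something with over 40 N, if the wrist force passes 120 N, or if a joint passes its speed limit or range.

## Working session

There is one attempt and no reset: what is moved stays moved. The work goes in short steps, Python scripts to look and compute and a tool call to move; the robot and the scene stay as the last step left them, time stands still between calls to the robot, and variables do not carry over. Pictures are saved under pics/ and viewed, about 8 in all and at most 12, crops included, and the job is handed in when it is done.

Besides the shell and the picture viewer there is one more tool, called after ">>>" by a JSON object that holds its "op" and its "data", one argument or row to a line. send_rows: Moves the arm, as the interface text tells. Its arguments: {"type":"object","properties":{"steps":{"type":"array","items":{"type":"array","items":{"type":"number"}}},"gripper":{"type":"number"},"squeeze":{"type":"number"}},"required":["steps"]}

```bash
mkdir -p pics
cat > h.py <<'E'
import numpy as np, cv2
from workcell import ctrl, cams, ticket
def cam(n):
    c=cams.camera(n); c['f']=c['image'].shape[0]/2/np.tan(np.radians(c['vfov'])/2); return c
def cloud(c):
    z=c['range_z']; v,u=np.mgrid[:z.shape[0],:z.shape[1]]
    p=np.stack([(u-c['cx'])/c['f']*z,(v-c['cy'])/c['f']*z,z],-1)
    P=p@c['pose'][:3,:3].T+c['pose'][:3,3]; P[z==0]=np.nan; return P
def save(n,im,s=1): cv2.imwrite('pics/'+n,cv2.resize(im[...,::-1],None,fx=s,fy=s,interpolation=cv2.INTER_CUBIC))
E
python3 - <<'E'
from h import *
o=ctrl.get_obs(); print({k:np.round(v,3) for k,v in o.items()}, ctrl.tcp_to_grasp)
for n in('top','scene'):
    c=cam(n); save(n+'0.png',c['image'],1.4); np.savez(n+'0.npz',P=cloud(c),**c); print(n,c['f'],np.round(c['pose'],3).tolist())
E
```

```text
{'t': np.float64(0.0), 'joint_pos': array([-1.238,  0.333, -0.065,  1.461,  0.022,  1.35 , -0.089]), 'joint_velocities': array([ 0.001,  0.003,  0.   ,  0.001,  0.001, -0.001,  0.001]), 'effort': array([-0.0000e+00, -6.2544e+01,  4.9000e-02, -3.9162e+01,  1.6000e-02,
        1.0000e-02, -0.0000e+00]), 'ee_pos': array([0.218, 0.585, 0.23 ]), 'eef_rot': array([-3.14 ,  0.   ,  2.786]), 'wrist_force': array([ 0.207,  0.443, -0.504]), 'ft_torque': array([-0.014,  0.023,  0.039]), 'width': np.float64(0.085)} 0.0187
top 439.52103208831767 [[-0.007, -0.998, 0.065, 0.487], [-1.0, 0.005, -0.027, -0.04], [0.026, -0.065, -0.998, 0.943], [0.0, 0.0, 0.0, 1.0]]
scene 419.62345486952245 [[0.663, 0.503, -0.555, 0.941], [0.749, -0.433, 0.502, -0.424], [0.012, -0.748, -0.663, 0.591], [0.0, 0.0, 0.0, 1.0]]
```

View pics/top0.png

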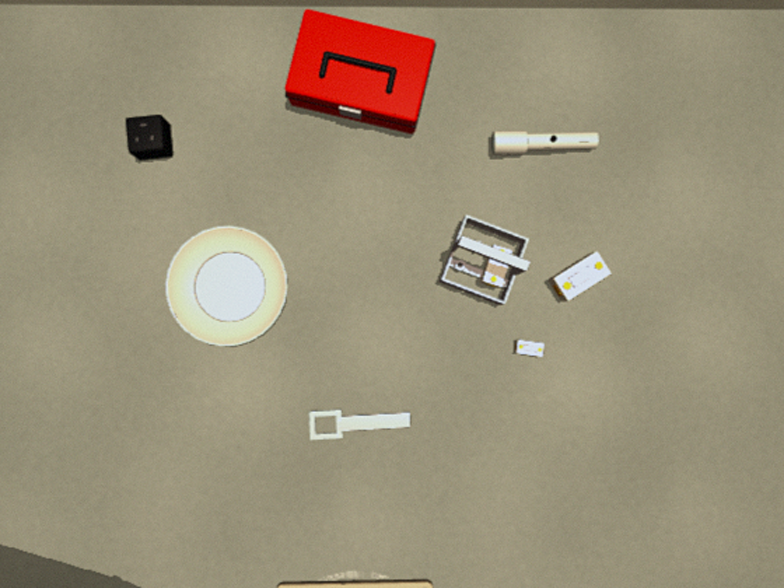

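View pics/scene0.png

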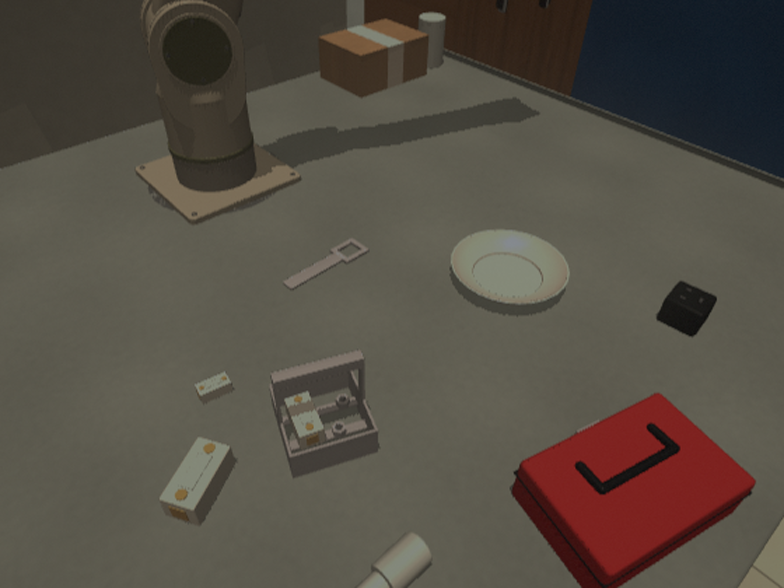

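Top view: the sieve is at (485,260), its handle bar running from (460,243) to (528,265), with the carrier inside at about (495,268). Things that could be mistaken for the carrier are the large white block at (580,275) and the small one at (530,348). Both are outside the sieve, so the carrier inside is the one meant. The white flashlight (545,142) and the ring-ended strip (360,423) are distractors. The saucer is at (227,286).

Run:
```python
from h import *
for n in('top','scene'):
    d=np.load(n+'0.npz'); P=d['P']; 
    m=(np.nan_to_num(P[...,2])>0.1)&(np.nan_to_num(P[...,2])<.13)&(abs(P[...,0]-.52)<.12)&(abs(P[...,1]+.15)<.12)
    q=P[m]; print(n,len(q),np.round(q.mean(0),4) , np.round(np.percentile(q[:,2],[5,50,95]),4))
    r=cv2.minAreaRect((q[:,:2]*1000).astype(np.float32)); print('bar',r, np.round(cv2.boxPoints(r)))
    # walls
    m=(np.nan_to_num(P[...,2])>0.03)&(np.nan_to_num(P[...,2])<.05)&(abs(P[...,0]-.5)<.09)&(abs(P[...,1]+.15)<.09)
    q=P[m]; print('walls',len(q),cv2.minAreaRect((q[:,:2]*1000).astype(np.float32)))
    m=(P[...,2]>0.015)&(P[...,2]<.035)&(abs(P[...,0]-.46)<.13)&(abs(P[...,1]-.22)<.13)
    q=P[m]; print('saucer',len(q),cv2.minEnclosingCircle((q[:,:2]*1000).astype(np.float32)))
    m=(abs(P[...,0]-.46)<.03)&(abs(P[...,1]-.22)<.03); print(np.nanmedian(P[m],0))
    if n=='scene': save('crop0.png',d['image'][230:350,180:290],5)
```

```text
top 436 [ 0.5888 -0.1951  0.1121] [0.1048 0.1128 0.1156]
bar ((589.46923828125, -195.992919921875), (99.94344329833984, 14.871965408325195), 68.54447174072266) [[ 564. -240.]
 [ 578. -245.]
 [ 615. -152.]
 [ 601. -147.]]
walls 424 ((566.7842407226562, -187.19546508789062), (100.31580352783203, 55.889862060546875), 68.96402740478516)
saucer 1289 ((553.19873046875, 187.303466796875), 89.30490112304688)
[0.45909421 0.21914458 0.00049566]
scene 888 [ 0.5916 -0.1986  0.1115] [0.1019 0.114  0.1161]
bar ((589.0139770507812, -196.16415405273438), (99.81027221679688, 17.434560775756836), 67.85144805908203) [[ 562. -239.]
 [ 578. -246.]
 [ 616. -153.]
 [ 600. -147.]]
walls 489 ((571.261474609375, -189.19744873046875), (100.1537857055664, 66.12848663330078), 68.15430450439453)
saucer 1069 ((549.4050903320312, 187.25543212890625), 90.63689422607422)
[0.4768218  0.21490285 0.01967972]
```

View pics/crop0.png

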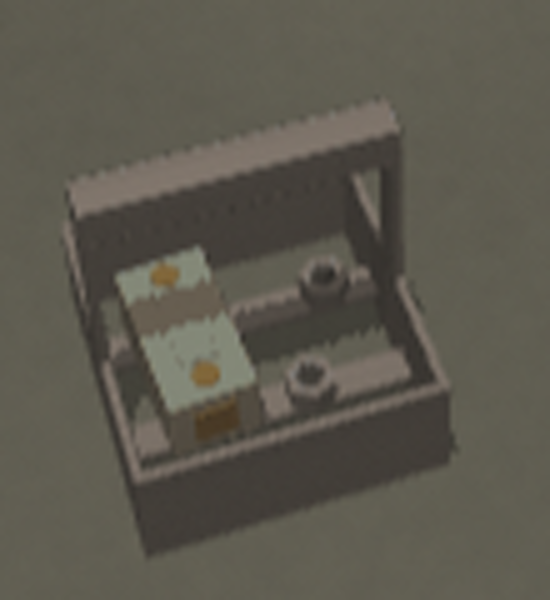

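The crop confirms the sieve: carrier at (185,330), nuts on the bars at (325,280) and (312,378). The handle is at (0.589,-0.196), with sieve yaw about -21.7°. The saucer is at (0.551,0.187). I'll move over the handle.

>>> {"op": "send_rows", "data": {
  "steps": [
    [-2,-2,0,0.05],
    [-5,-5,0.5,0.14],
    [-8,-8,1,0.24],
    [-12,-11.5,1.5,0.33],
    [-15,-14.5,2,0.42],
    [-18,-17.5,2,0.5],
    [-21,-20.5,2,0.58],
    [-24,-23.5,2,0.66],
    [-27,-26.5,2,0.74],
    [-30,-29.5,2,0.82],
    [-33,-32.5,2,0.9],
    [-36,-35.5,2,0.98]
  ],
  "gripper": 1
}}

```text
t: 1.3
ee_pos: [0.4317, 0.126, 0.2112]
eef_rot: [3.142, -0.0, 1.803]
wrist_force: [1.0, 1.3, -0.4]
width: 0.0855
```

```bash
cat >> h.py <<'E'
from scipy.spatial.transform import Rotation as Ro
def need(x,y,z,yaw):
    "tool-axes shift cm + turn"
    o=ctrl.get_obs(); R=Ro.from_euler('xyz',o['eef_rot'])
    d=R.inv().apply(np.array([x,y,z])-o['ee_pos'])*100
    t=-(yaw-o['eef_rot'][2]); t=(t+np.pi/2)%np.pi-np.pi/2
    print('t',round(float(o['t']),2),'pos',np.round(o['ee_pos'],4),'rot',np.round(o['eef_rot'],3),'w',o['width'].round(4),'F',np.round(o['wrist_force'],1),'q',np.round(o['joint_pos'],2)); print('need',np.round(d,2),'turn',round(t,3))
E
python3 -c "
from h import *; need(.589,-.196,.16,np.radians(68.3))"
```

```text
Traceback (most recent call last):
  File "h.py", line 16, in need
    print('t',round(float(o['t']),2),'pos',np.round(o['ee_pos'],4),'rot',np.round(o['eef_rot'],3),'w',o['width'].round(4),'F',np.round(o['wrist_force'],1),'q',np.round(o['joint_pos'],2)); print('need',np.round(d,2),'turn',round(t,3))
                                                                                                      ^^^^^^^^^^^^^^^^
AttributeError: 'float' object has no attribute 'round'
```

```bash
sed -i "s/o\['width'\].round(4)/round(float(o['width']),4)/" h.py
python3 -c "
from h import *; need(.589,-.196,.16,np.radians(68.3))"
```

```text
t 1.3 pos [0.4317 0.126  0.2112] rot [ 3.142 -0.     1.803] w 0.0855 F [ 1.   1.3 -0.4] q [-0.76 -0.06  0.37  1.94  0.02  1.26 -0.17]
need [-34.95   7.91   5.11] turn 0.611
```

>>> {"op": "send_rows", "data": {
  "steps": [
    [-3.5,0.8,0.5,0.06],
    [-7,1.6,1,0.12],
    [-11,2.4,1.5,0.19],
    [-15,3.3,2,0.26],
    [-19,4.2,2.6,0.33],
    [-23,5.2,3.2,0.4],
    [-27,6.1,3.9,0.47],
    [-30.5,6.9,4.5,0.53],
    [-33,7.5,4.8,0.58],
    [-34.5,7.8,5.1,0.61],
    [-34.95,7.9,5.1,0.61],
    [-34.95,7.9,5.1,0.61]
  ]
}}

```text
t: 2.5
ee_pos: [0.5896, -0.1935, 0.1601]
eef_rot: [-3.141, -0.0, 1.197]
wrist_force: [-0.3, -0.1, 1.5]
width: 0.0857
```

```bash
python3 -c "
from h import *; need(.589,-.196,.087,np.radians(68.3))
c=cam('scene'); save('s1.png',c['image'][120:400,120:400],2)"
```

```text
t 2.5 pos [ 0.5896 -0.1935  0.1601] rot [-3.141 -0.     1.197] w 0.0857 F [-0.3 -0.1  1.5] q [-0.28  0.43  0.69  1.6  -0.29  1.22  0.08]
need [-0.25  0.04  7.31] turn 0.005
```

View pics/s1.png

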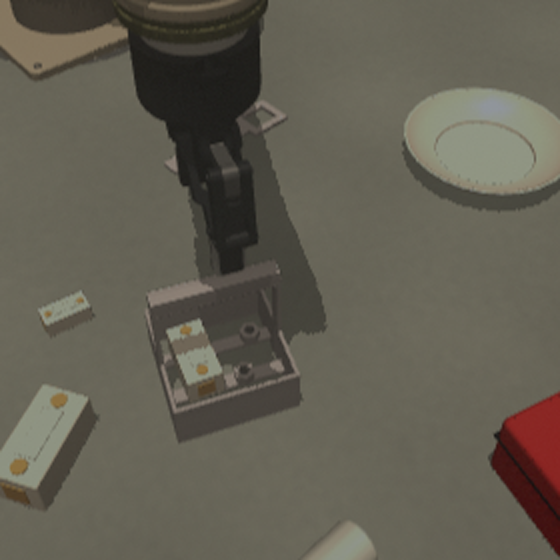

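The picture shows the open jaws straddling the handle bar (bar at about (215,285), front finger at (232,265)). I'll descend and close.

>>> {"op": "send_rows", "data": {
  "steps": [
    [-0.2,0,1.5,0.005],
    [-0.2,0,3.5,0.005],
    [-0.2,0,5.5,0.005],
    [-0.2,0,6.8,0.005],
    [-0.2,0,7.3,0.005],
    [-0.2,0,7.3,0.005],
    [-0.2,0,7.3,0.005]
  ]
}}

```text
t: 3.25
ee_pos: [0.5894, -0.1957, 0.088]
eef_rot: [3.141, -0.0, 1.191]
wrist_force: [-0.3, -0.8, 0.4]
width: 0.0857
```

>>> {"op": "send_rows", "data": {
  "steps": [
    [0,0,0,0],
    [0,0,0,0],
    [0,0,0,0],
    [0,0,0,0],
    [0,0,0,0],
    [0,0,0,0],
    [0,0,0,0],
    [0,0,0,0],
    [0,0,0,0],
    [0,0,0,0],
    [0,0,0,0],
    [0,0,0,0]
  ],
  "gripper": -1,
  "squeeze": 70
}}

```text
t: 4.45
ee_pos: [0.5891, -0.1956, 0.0874]
eef_rot: [3.141, -0.0, 1.191]
wrist_force: [1.5, 0.1, 0.3]
width: 0.013
```

```bash
python3 -c "
from h import *; need(.589,-.196,.16,np.radians(68.3))"
```

```text
t 4.45 pos [ 0.5891 -0.1956  0.0874] rot [ 3.141 -0.     1.191] w 0.013 F [1.5 0.1 0.3] q [-0.26  0.51  0.66  1.66 -0.34  1.09  0.12]
need [-0.04  0.01 -7.26] turn -0.001
```

>>> {"op": "send_rows", "data": {
  "steps": [
    [0,0,-0.2,0],
    [0,0,-0.6,0],
    [0,0,-1.2,0],
    [0,0,-2,0],
    [0,0,-2.9,0],
    [0,0,-3.8,0],
    [0,0,-4.6,0],
    [0,0,-5.2,0],
    [0,0,-5.6,0],
    [0,0,-5.8,0],
    [0,0,-5.9,0],
    [0,0,-5.9,0]
  ]
}}

```text
t: 5.65
ee_pos: [0.5889, -0.1956, 0.1461]
eef_rot: [-3.141, -0.0, 1.191]
wrist_force: [0.7, -0.6, -2.8]
width: 0.013
```

>>> {"op": "send_rows", "data": {
  "steps": [
    [0.35,-0.2,0,0],
    [1.05,-0.55,0,0],
    [2.2,-1.2,0,0],
    [3.75,-2.05,0,0],
    [5.7,-3.1,0,0],
    [7.9,-4.3,0,0],
    [10.1,-5.5,0,0],
    [12,-6.55,0,0],
    [13.6,-7.4,0,0],
    [14.75,-8.05,0,0],
    [15.5,-8.45,0,0],
    [15.85,-8.65,0,0]
  ]
}}

```text
t: 6.85
ee_pos: [0.5673, -0.0154, 0.1463]
eef_rot: [-3.142, -0.0, 1.192]
wrist_force: [-0.2, -0.4, -3.3]
width: 0.0128
```

```bash
python3 -c "
from h import *; need(.545,.171,.147,1.191)
c=cam('scene'); save('s2.png',c['image'][100:380,160:440],2)"
```

```text
t 6.85 pos [ 0.5673 -0.0154  0.1463] rot [-3.142 -0.     1.192] w 0.0128 F [-0.2 -0.4 -3.3] q [-0.6   0.31  0.65  1.75 -0.2   1.15 -0.27]
need [16.49 -8.97 -0.07] turn 0.001
```

View pics/s2.png

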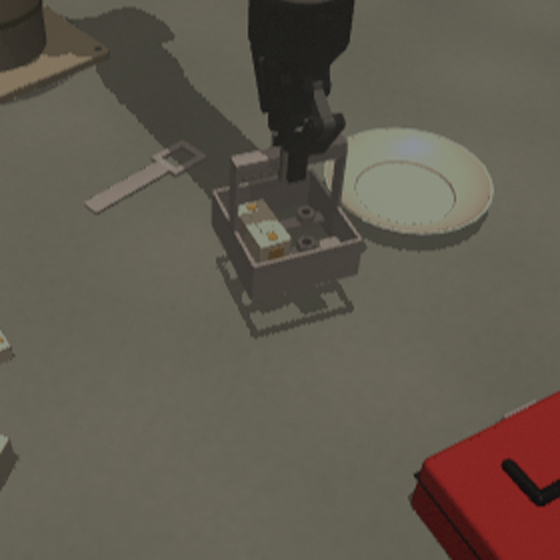

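Sieve is lifted and level, with the carrier at (265,230) and both nuts at (306,212) and (306,242) still in place. I'll go on to the saucer.

>>> {"op": "send_rows", "data": {
  "steps": [
    [0.35,-0.2,0,0],
    [1.05,-0.55,0,0],
    [2.2,-1.2,0,0],
    [3.75,-2.05,0,0],
    [5.7,-3.1,0,0],
    [7.9,-4.3,0,0],
    [10.1,-5.5,0,0],
    [12.1,-6.6,0,0],
    [13.9,-7.55,0,0],
    [15.3,-8.3,0,0],
    [16.2,-8.8,0,0],
    [16.5,-8.95,0,0]
  ]
}}

```text
t: 8.1
ee_pos: [0.5452, 0.1713, 0.1462]
eef_rot: [-3.141, -0.0, 1.192]
wrist_force: [-0.3, -0.5, -4.1]
width: 0.0125
```

>>> {"op": "send_rows", "data": {
  "steps": [
    [0,0,0.2,0],
    [0,0,0.5,0],
    [0,0,0.9,0],
    [0,0,1.3,0],
    [0,0,1.6,0],
    [0,0,1.7,0],
    [0,0,1.7,0],
    [0,0,1.7,0]
  ]
}}

```text
t: 8.9
ee_pos: [0.5456, 0.1701, 0.1294]
eef_rot: [3.141, -0.0, 1.191]
wrist_force: [0.0, 0.5, -3.6]
width: 0.0128
```

```bash
python3 -c "
from h import *; need(.545,.171,.129,1.191)
c=cam('scene'); save('s3.png',c['image'][80:300,220:500],2)"
```

```text
t 8.9 pos [0.5456 0.1701 0.1294] rot [ 3.141 -0.     1.191] w 0.0128 F [ 0.   0.5 -3.6] q [-0.84  0.32  0.55  1.76 -0.18  1.12 -0.61]
need [ 0.06 -0.09  0.04] turn -0.0
```

View pics/s3.png

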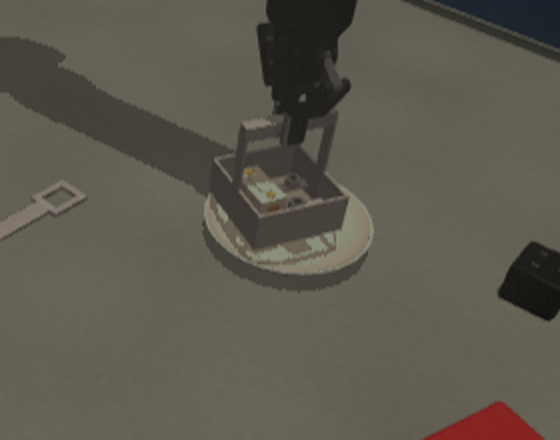

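The sieve is over the saucer with about 14 mm of rim clearance, nuts and carrier unmoved at (293,182), (295,203) and (265,190). Shaking.

>>> {"op": "send_rows", "data": {
  "steps": [
    [0,2.5,0,0],
    [0,0,0,0],
    [0,-2.5,0,0],
    [0,0,0,0],
    [0,2.5,0,0],
    [0,0,0,0],
    [0,-2.5,0,0],
    [0,0,0,0],
    [0,2.5,0,0],
    [0,0,0,0],
    [0,0,0,0],
    [0,0,0,0]
  ]
}}

```text
t: 10.15
ee_pos: [0.5454, 0.1705, 0.1295]
eef_rot: [-3.142, -0.001, 1.192]
wrist_force: [-0.6, -0.3, -3.5]
width: 0.0126
```

```bash
python3 -c "
from h import *; need(.545,.171,.129,1.191)
c=cam('scene'); a=c['image'][130:215,310:420]; b=cam('top')['image'][140:260,100:220]
save('s4.png',np.hstack([cv2.resize(a,(440,340),interpolation=2),cv2.resize(b,(340,340),interpolation=2)]))"
```

```text
t 10.15 pos [0.5454 0.1705 0.1295] rot [-3.142e+00 -1.000e-03  1.192e+00] w 0.0126 F [-0.6 -0.3 -3.5] q [-0.85  0.32  0.56  1.76 -0.19  1.12 -0.61]
need [ 0.03 -0.06  0.05] turn 0.001
```

View pics/s4.png

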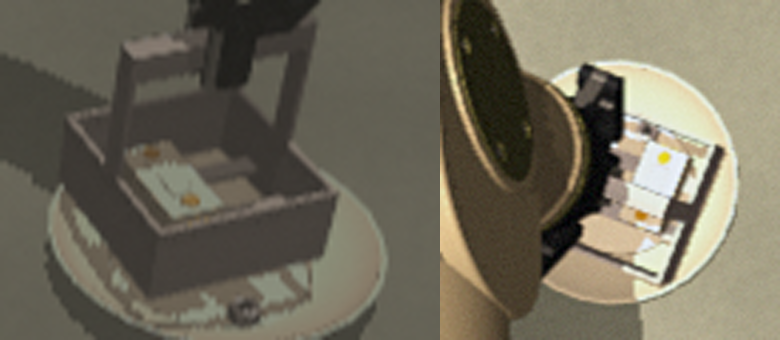

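One nut is visible in the saucer at (245,312), and the carrier is still in the sieve. I can't see the other nut. One more short shake, then I'll raise the sieve to look.

>>> {"op": "send_rows", "data": {
  "steps": [
    [0,-2.5,0,0],
    [0,0,0,0],
    [0,2.5,0,0],
    [0,0,0,0],
    [0,-2.5,0,0],
    [0,0,0,0],
    [0,2.5,0,0],
    [0,0,0,0],
    [0,-2.5,0,0],
    [0,0,0,0],
    [0,0,0,0],
    [0,0,0,0]
  ]
}}

```text
t: 11.45
ee_pos: [0.5462, 0.1695, 0.1295]
eef_rot: [3.141, -0.0, 1.19]
wrist_force: [0.2, 0.3, -4.0]
width: 0.0129
```

>>> {"op": "send_rows", "data": {
  "steps": [
    [0,0,-0.2,0],
    [0,0,-0.6,0],
    [0,0,-1.2,0],
    [0,0,-2,0],
    [0,0,-3,0],
    [0,0,-4,0],
    [0,0,-5,0],
    [0,0,-5.8,0],
    [0,0,-6.4,0],
    [0,0,-6.8,0],
    [0,0,-7,0],
    [0,0,-7,0]
  ]
}}

```text
t: 12.65
ee_pos: [0.5455, 0.1701, 0.1993]
eef_rot: [-3.142, -0.0, 1.191]
wrist_force: [-0.3, -0.5, -3.1]
width: 0.013
```

```bash
python3 -c "
from h import *; need(.545,.171,.129,1.191)
c=cam('scene'); a=c['image'][80:215,300:420]; b=cam('top')['image'][140:260,100:220]
save('s5.png',np.hstack([cv2.resize(a,(480,540),interpolation=2),cv2.copyMakeBorder(cv2.resize(b,(310,310),interpolation=2),0,230,0,0,0)]))"
```

```text
t 12.65 pos [0.5455 0.1701 0.1993] rot [-3.142 -0.     1.191] w 0.013 F [-0.3 -0.5 -3.1] q [-0.89  0.25  0.6   1.68 -0.15  1.25 -0.64]
need [ 0.07 -0.08  7.03] turn -0.0
```

View pics/s5.png

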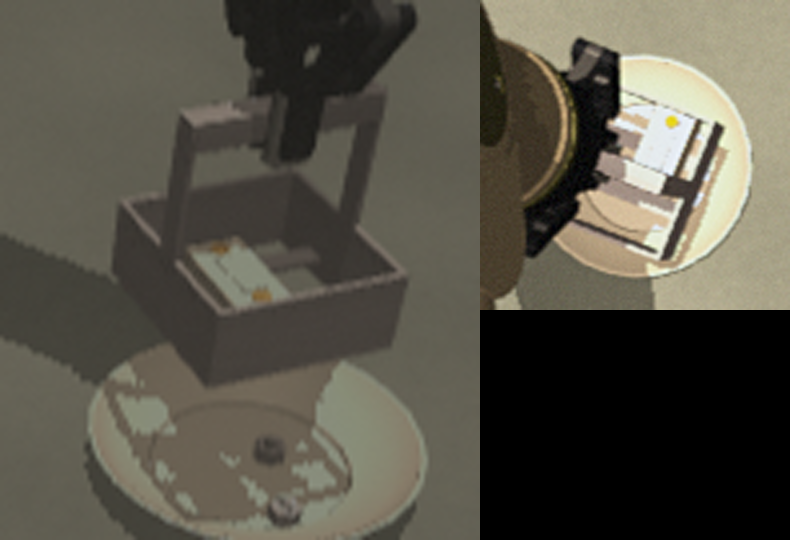

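Both nuts lie in the saucer at (268,448) and (284,508). The carrier is still in the sieve and the visible bars are empty. I'll carry the sieve to the clear spot near (0.57,-0.02).

>>> {"op": "send_rows", "data": {
  "steps": [
    [-0.35,0.2,0,0],
    [-1.15,0.6,0,0],
    [-2.4,1.25,0,0],
    [-4.2,2.15,0,0],
    [-6.4,3.3,0,0],
    [-8.9,4.6,0,0],
    [-11.4,5.9,0,0],
    [-13.7,7.1,0,0],
    [-15.7,8.2,0,0],
    [-17.3,9,0,0],
    [-18.4,9.55,0,0],
    [-18.9,9.85,0,0]
  ]
}}

```text
t: 13.95
ee_pos: [0.5667, -0.0441, 0.1994]
eef_rot: [3.141, 0.0, 1.188]
wrist_force: [-0.6, -0.1, -4.0]
width: 0.013
```

>>> {"op": "send_rows", "data": {
  "steps": [
    [0,0,0.3,0],
    [0,0,0.9,0],
    [0,0,1.8,0],
    [0,0,3,0],
    [0,0,4.4,0],
    [0,0,5.8,0],
    [0,0,7.2,0],
    [0,0,8.4,0],
    [0,0,9.4,0],
    [0,0,10.1,0],
    [0,0,10.4,0],
    [0,0,10.4,0]
  ]
}}

```text
t: 15.15
ee_pos: [0.5669, -0.042, 0.0951]
eef_rot: [-3.141, 0.0, 1.191]
wrist_force: [0.0, 0.1, -3.1]
width: 0.013
```

```bash
python3 -c "
from h import *; need(.567,-.04,.0874,1.191)
c=cam('scene'); P=cloud(c); m=(P[...,2]>.005)&(abs(P[...,0]-.567)<.1)&(abs(P[...,1]+.03)<.1); print(m.sum()); save('s6.png',c['image'][100:300,200:400],3)"
```

```text
t 15.15 pos [ 0.5669 -0.042   0.0951] rot [-3.141  0.     1.191] w 0.013 F [ 0.   0.1 -3.1] q [-0.56  0.38  0.67  1.8  -0.27  1.05 -0.17]
need [ 0.19 -0.06  0.77] turn -0.0
16644
```

View pics/s6.png

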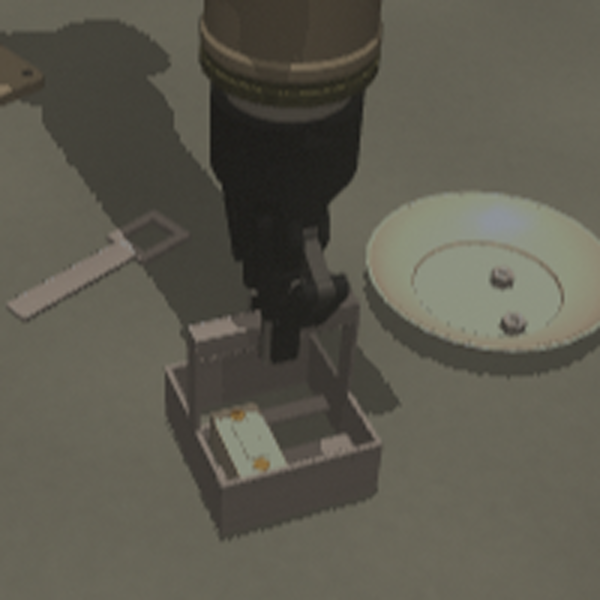

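Both nuts are in the saucer at (502,277) and (513,322). The sieve is level, about 7 mm up, with the carrier inside at (250,440). I'll lower it slowly until contact.

>>> {"op": "send_rows", "data": {
  "steps": [
    [0,0,0.15,0],
    [0,0,0.3,0],
    [0,0,0.45,0],
    [0,0,0.6,0],
    [0,0,0.7,0],
    [0,0,0.75,0],
    [0,0,0.8,0],
    [0,0,0.8,0],
    [0,0,0.8,0]
  ]
}}

```text
t: 16.1
ee_pos: [0.5669, -0.042, 0.0873]
eef_rot: [3.142, -0.0, 1.191]
wrist_force: [-0.6, 0.0, -2.5]
width: 0.0129
```

>>> {"op": "send_rows", "data": {
  "steps": [
    [0,0,0.05,0],
    [0,0,0.1,0],
    [0,0,0.1,0],
    [0,0,0.1,0]
  ]
}}

```text
t: 16.5
ee_pos: [0.5673, -0.0421, 0.0871]
eef_rot: [3.141, -0.001, 1.191]
wrist_force: [-2.2, -1.1, 6.5]
width: 0.0124
```

Contact (+6.5 N upward). Releasing and retreating.

>>> {"op": "send_rows", "data": {
  "steps": [
    [0,0,0,0],
    [0,0,0,0],
    [0,0,0,0],
    [0,0,0,0],
    [0,0,0,0],
    [0,0,0,0],
    [0,0,0,0],
    [0,0,0,0],
    [0,0,0,0],
    [0,0,0,0]
  ],
  "gripper": 1
}}

```text
t: 17.5
ee_pos: [0.5669, -0.042, 0.0863]
eef_rot: [-3.142, -0.0, 1.191]
wrist_force: [0.9, -0.3, 0.0]
width: 0.0851
```

>>> {"op": "send_rows", "data": {
  "steps": [
    [0,0,-0.5,0],
    [0,0,-1.5,0],
    [0,0,-3,0],
    [0,0,-5,0],
    [0,0,-7,0],
    [0,0,-9,0],
    [0,0,-11,0],
    [0,0,-13,0],
    [0,0,-14,0],
    [0,0,-14.5,0],
    [0,0,-14.5,0],
    [0,0,-14.5,0]
  ]
}}

```text
t: 18.7
ee_pos: [0.5665, -0.0419, 0.2306]
eef_rot: [-3.141, 0.0, 1.191]
wrist_force: [0.0, 0.7, 0.0]
width: 0.0856
```

```bash
python3 -c "
from h import *; need(.567,-.04,.0874,1.191)
c=cam('scene'); P=cloud(c); Z=P[...,2]; m=(Z>.1)&(Z<.13)&(abs(P[...,0]-.567)<.08)&(abs(P[...,1]+.04)<.08); print(P[m].mean(0),np.percentile(Z[m],[50,95])); save('s7.png',c['image'][100:300,200:400],3)"
```

```text
t 18.7 pos [ 0.5665 -0.0419  0.2306] rot [-3.141  0.     1.191] w 0.0856 F [0.  0.7 0. ] q [-0.62  0.24  0.72  1.65 -0.16  1.32 -0.25]
need [ 0.2  -0.02 14.32] turn -0.0
[ 0.5691868  -0.04516849  0.11115188] [0.11361339 0.11612198]
```

View pics/s7.png

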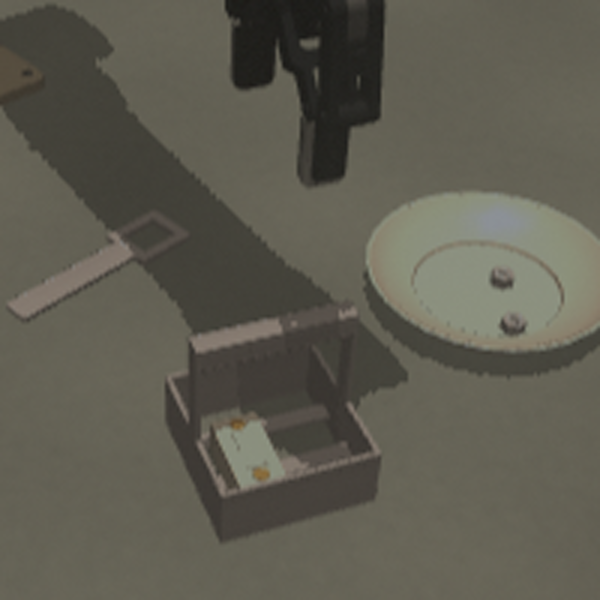

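The sieve stands upright on the shelf (handle top at 114 mm), with the carrier inside at (250,450). Both nuts are in the saucer at (502,277) and (513,322), and the gripper is clear.

```bash
python3 -c "
from h import *; print(ticket.finish_job())"
```

```text
the job is handed in; nothing more can be done
None
```

The job is done and handed in at about 19 s of the 61 s allowed. I picked up the sieve by its handle, carried it level to the saucer and shook it along its x axis in two short bursts. I then set it down clear of the saucer, let go and backed off.

- **Nuts:** the last picture shows both lying in the saucer.
- **Carrier:** it is still in the sieve.
- **Sieve:** it stands upright, with the middle of its handle at about (0.57, -0.04) m and its top at about 114 mm, as expected for a sieve flat on the shelf.
- **Robot:** the gripper is open and clear, with no contact force. The highest wrist reading at the end of any move was about 7 N, at set-down.

No check failed or disagreed. After the first burst I could only see one nut, so I shook a second time and raised the sieve, which showed both nuts in the saucer.

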